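# Tare the spice stall's counter scale

### The job

The empty weighing dish was set down too near the edge of the counter scale's pan: with the fingertips gently slide it to the middle of the pan, without lifting it, and let go of it. Then reach into the larger sunken well at the right-hand end of the key panel (right as the robot sees it) and press the tare key right down, touching neither dish nor pan meanwhile, and let it spring back up. Do not press the small zero key in the well beside it, do not lean on the pan, and leave the jar, the tin and the scoop where they are.

Things in the scene. Friction and masses are not known exactly. Their poses are not given: they have to be found in the camera images.
- scale: Grey plastic counter scale, fixed, 290 (x) by 270 mm (y). Origin: centre of its underside, on the table. Its -x side faces the robot: there the key panel, 94 mm deep, full width, centred 95 mm to -x, rising away from the robot at 0.2 rad (surface 68 mm above the table along its middle, 59 at the front edge, 77 at the rear). Its display and number pad are flat and unused. Behind it the pan.
- pan_mid (a point): Middle of the pan's top, 45 mm to +x of the scale's origin, 90 mm above the table; axes as the scale's, z up. The pan is a flat steel plate without a rim, 190 (x) by 250 mm (y), and does not yield.
- dish: Loose empty round weighing dish of aluminium, open on top, 0.18 to 0.35 kg, standing on the pan off to its left (+y of the scale) and in part overhanging the edge in some starts. Outside diameter 100 mm at the foot, 112 mm at the rim, 50 mm high, wall 4 mm. Origin: centre of its underside.
- tare_key (a joint): Tare key, m: 0 at rest, 0.005 right down. A spring returns it; it starts to move at about 1.5 N and is right down at about 4.5 N, then stops hard. It counts as pressed from 0.004.
- tare_key_top (a point): Centre of the tare key's top: flat round key, 38 mm across, 14 mm below the panel in a round well of 42 mm (2 mm chamfer), the larger of the two wells, at the panel's right end (90 mm to -y of the scale's middle). z points straight out of the well (0.2 rad from vertical, towards the robot), y as the scale's; the key goes down along -z. The pan's edge is 45 mm behind it, 22 mm above the panel.
- zero_key (a joint): Zero key, m: 0 at rest, 0.005 right down. Not to be pressed.
- zero_key_top (a point): Centre of the top of the zero key: round white key of 21 mm diameter in the smaller well (24 mm diameter), 14 mm below the panel surface, 60 mm to the left (+y of the scale) of the tare key.
- jar: Loose closed amber glass jar, 64 mm diameter, 100 mm high, standing to the right of the scale. Origin: centre of its underside. To be left alone.
- tin: Loose plain steel tin, 68 mm diameter, 100 mm high, standing to the right of the scale. Origin: centre of its underside. To be left alone.
- scoop: Loose aluminium spice scoop with a wooden handle lying on the table to the left of the scale, 255 mm long, 75 mm wide, 44 mm high; the blade reaches 95 mm along its +x, the handle 160 mm along its -x. Origin: on the table under the blade. To be left alone.
- pan: The steel pan itself; its origin is pan_mid.
Mind the look-alikes: they are no part of the job. Several things have the shape of the dish; the one meant has the colours described above.

How it is judged:
By the outcome, as a careful person would: the job done as asked, in the order asked, and still so for the second after the job is handed in, with the robot touching nothing.
It also fails if it takes over 45 s, if anything falls off the work surface, if the arm or the gripper's body presses on something with over 40 N, if the wrist force passes 120 N, or if a joint passes its speed limit or range.

### The arm

A 6-joint arm with a two-finger parallel gripper is mounted at the origin on the work surface. World frame = base frame: x ahead of the robot, y to its left, z up, the work surface at z = 0. Lengths are in m, angles in degrees, forces in N, time in s.
With the tool pointing down it reaches from about 0.25 to 0.725 m from the base axis. Payload 9.7 kg.
Tool frame: the origin (TCP) lies at the very end of the fingers, on their centre line; the grasp point (between the pads) lies 19 mm behind it; x points along the fingers, z is the direction in which the jaws open and shut, and the axes are right-handed (so a half turn about x gives the same grasp; the last joint's range is limited). The gripper opens to 85 mm and grips with 20 to 120 N. Pads are 22 mm wide; open, the fingers measure 114 mm over their backs; the gripper's body (76 mm by 85 mm) begins 54 mm behind the grasp point. The pads swing forward as they close: fully open they stand 13 mm farther back than shut.
Start: joints at [-64.057, 4.979, 10.078, 95.1, 0, 90], TCP at [0.241, -0.495, 0.201] pointing down, gripper open.
Joint ranges: [-179.16, 179.16], [-48.56, 103.87], [-65.8, 70.77], [-126.05, 130.52], [-82.76, 87.17], [-180, 180]. Speed limits (degrees/s): [127.2, 127.2, 147.25, 180, 180, 180].

### API

Orientations are given as [roll, pitch, yaw] about the fixed x, y, z axes, in that order (R = Rz(yaw) Ry(pitch) Rx(roll)).
In Python, from workcell import sensors, vision, job_done gives the robot as it stands.
- The arm moves only by the tool carry_out, never from a script. Its argument "increments" is a list of rows, each a list of 7 numbers: the turn, a rotation vector about the tool's x, y, z in degrees, then the shift along the tool's x, y, z in mm, then the opening in per cent of the stroke, from 0 (shut) to 100 (fully open). A call has 1 to 12 rows; each row shifts and turns the commanded pose from where the row before left it, along the tool's axes as they then stand; what a row does not reach is not made up. A row lasts 1/8 s, in which the tool goes at most 62.5 mm and 10.7 degrees, less where a joint would pass 70% of its speed; a pose out of reach is approached as far as the arm can. A call is refused whole if a number of a shift passes 62.5 or a number of a turn 10.7, either way. A call with a gripper value outside its range is refused whole. The fingers move at their own pace and stop on an object; "squeeze" is the grip in N (left out, the last holds). Time passes only in rows, so rows that do not move let the fingers close. It gives the time, the measured TCP pose, the force and the opening at its end, in the units of the state.
- sensors.get_obs(): the state, without advancing time (a new reading comes with each control period).
- vision.camera(name): name is "scene" or "top" or "wrist"; returns the picture (420x560x3 uint8, red, green, blue); there is no depth.
- vision.calibration(name): a dict with "camera_matrix" (3x3 intrinsics, pixels), "extrinsics" (4x4, takes a point from world to camera coordinates); the wrist camera has in their place "mount" (4x4, takes a point from camera to tool coordinates, whose origin is the TCP and whose axes are the tool frame's). Camera axes: x right, y up, looking along -z (the intrinsics and any distortion apply to the point x, -y, -z); pixel columns grow to the right and rows downward; lengths in m; the calibration is good to about 2 mm. A picture is of the moment at which its call begins: read the wrist's pose just before it. calibration takes no time and is no camera call.
- job_done(): hands the job in, once; it reports no verdict.
The state is a dict: "time": time; "q": joint angles; "qd": joint speeds; "joint_efforts": joint torques, N m; "ee_pos": TCP position; "tcp_rot": TCP orientation; "wrist_force": force on the tool from outside, world axes, zero at the start; "torque": the same for the moment, N m; "opening": finger opening in m.
Only numpy, scipy, OpenCV 4.12 (cv2) and the standard library are available. Lean on these libraries where they do the work, as an engineer would, in place of code of your own. Each camera call takes 0.05 s, during which the arm holds its last target.

## Working session

There is one attempt and no reset: what is moved stays moved. The work goes in short steps, Python scripts to look and compute and a tool call to move; the robot and the scene stay as the last step left them, time stands still between calls to the robot, and variables do not carry over. Pictures are saved under pics/ and viewed, and the job is handed in when it is done.

Besides the shell and the picture viewer there is one more tool, called after "Call:" in YAML: its name, and indented under it one key for each argument. carry_out: Moves the arm, as the interface text tells. Its arguments: {"type":"object","properties":{"increments":{"type":"array"},"squeeze":{"type":"number"}},"required":["increments"]}

```bash
mkdir -p pics; ls
cat > h.py <<'E'
import numpy as np,cv2
from workcell import sensors,vision,job_done
def save(n,im,f=None):
    cv2.imwrite('pics/'+n+'.png',cv2.cvtColor(im,cv2.COLOR_RGB2BGR))
def load(n): return cv2.cvtColor(cv2.imread('pics/'+n+'.png'),cv2.COLOR_BGR2RGB)
def ray(name,uv,T=None):
    c=vision.calibration(name);K=np.array(c['camera_matrix'])
    d=np.linalg.inv(K)@np.array([uv[0],uv[1],1.]);d=np.array([d[0],-d[1],-d[2]])
    if 'extrinsics' in c: M=np.linalg.inv(np.array(c['extrinsics']))
    else: M=T@np.array(c['mount'])
    return M[:3,3],M[:3,:3]@d
def onz(name,uv,z,T=None):
    o,d=ray(name,uv,T);return o+d*(z-o[2])/d[2]
def proj(name,p,T=None):
    c=vision.calibration(name);K=np.array(c['camera_matrix'])
    M=np.array(c['extrinsics']) if 'extrinsics' in c else np.linalg.inv(T@np.array(c['mount']))
    q=M@np.append(p,1.);q=K@np.array([q[0],-q[1],-q[2]]);return q[:2]/q[2]
E
python3 - <<'E'
from h import *
o=sensors.get_obs();print(o)
for n in ['scene','top']:
    save(n+'0',vision.camera(n)); c=vision.calibration(n);print(n,{k:np.round(v,4).tolist() if not isinstance(v,str) else v for k,v in c.items()})
print(vision.calibration('wrist'))
E
```

```text
pics
{'time': 0.0, 'q': array([-6.40561307e+01,  5.01018320e+00,  1.00342971e+01,  9.51011422e+01,
       -8.56654265e-04,  8.99994930e+01]), 'qd': array([ 0.00814573, -0.03418472,  0.05312775, -0.1482483 ,  0.155589  ,
       -0.06784832]), 'joint_efforts': array([ 1.17398933e-03, -5.20390713e+01,  4.64798963e+01,  1.64218352e-02,
        3.15704676e-05, -4.20853240e-06]), 'ee_pos': array([ 0.24049138, -0.49431964,  0.2005905 ]), 'tcp_rot': array([-179.36333127,   89.92296685,  116.5810456 ]), 'wrist_force': array([0.16695254, 0.93625202, 0.7902658 ]), 'torque': array([0.00276985, 0.02183022, 0.02355839]), 'opening': 0.08547653395699845}
scene {'camera_matrix': [[435.9719, 0.0, 278.7057], [0.0, 435.9719, 212.4046], [0.0, 0.0, 1.0]], 'extrinsics': [[0.4363, 0.8996, 0.018, -0.2459], [-0.6955, 0.3244, 0.6411, 0.246], [0.5709, -0.2923, 0.7672, -1.3069], [0.0, 0.0, 0.0, 1.0]]}
top {'camera_matrix': [[532.9937, 0.0, 283.5759], [0.0, 532.9937, 209.2999], [0.0, 0.0, 1.0]], 'extrinsics': [[0.0183, -0.9998, -0.009, 0.0279], [0.9946, 0.0173, 0.1024, -0.4851], [-0.1022, -0.0108, 0.9947, -1.4725], [0.0, 0.0, 0.0, 1.0]]}
{'camera_matrix': array([[327.55063015,   0.        , 277.32384453],
       [  0.        , 327.55063015, 211.16968651],
       [  0.        ,   0.        ,   1.        ]]), 'mount': array([[-3.94561909e-04,  3.01621745e-01, -9.53427589e-01,
        -1.72686346e-01],
       [ 4.68961062e-04,  9.53427614e-01,  3.01621559e-01,
         7.64013381e-02],
       [ 9.99999812e-01, -3.28112036e-04, -5.17635074e-04,
        -2.20368941e-04],
       [ 0.00000000e+00,  0.00000000e+00,  0.00000000e+00,
         1.00000000e+00]])}
```

View pics/scene0.png

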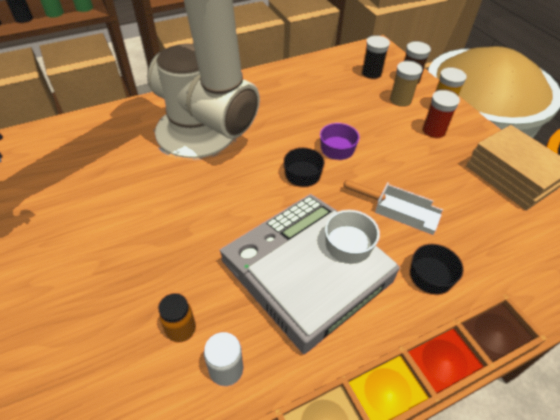

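View pics/top0.png

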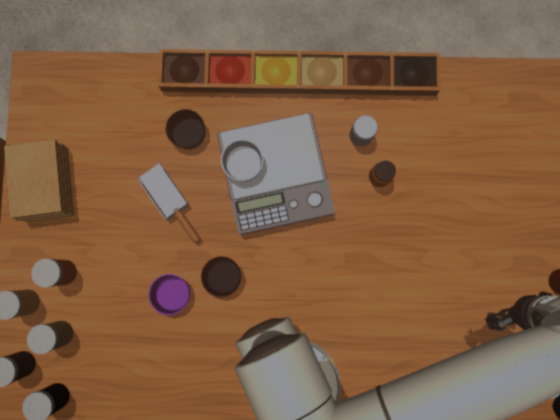

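Candidates for the dish (top picture): the aluminium dish on the pan at (243,162), black bowls at (186,130) and (221,277), and a purple bowl at (170,295). I choose (243,162), because it is the only aluminium one and stands on the pan. Tare key: the larger well at (315,199). The zero key is the smaller one at (294,204). Next is a close crop to check this.

Run:
```python
from h import *
im=load('top0')[100:250,200:350]; save('crop0',cv2.resize(im,None,fx=4,fy=4,interpolation=cv2.INTER_CUBIC))
im=load('scene0')[190:350,210:410]; save('crop1',cv2.resize(im,None,fx=3.75,fy=3.75,interpolation=cv2.INTER_CUBIC))
```

```text
(no output)
```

View pics/crop0.png

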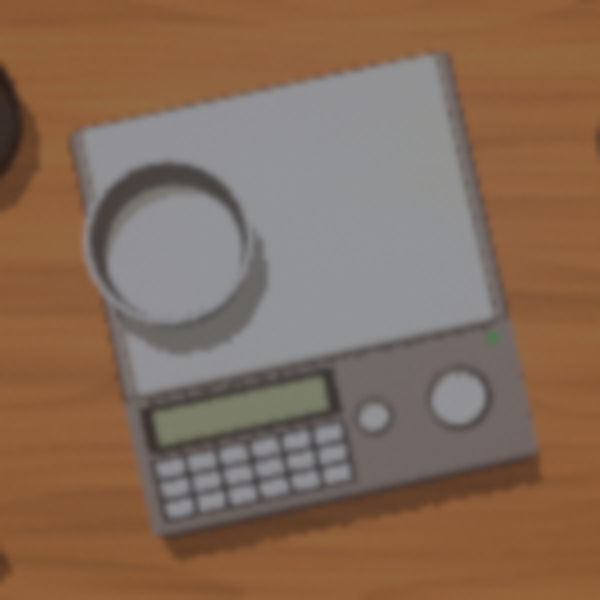

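View pics/crop1.png

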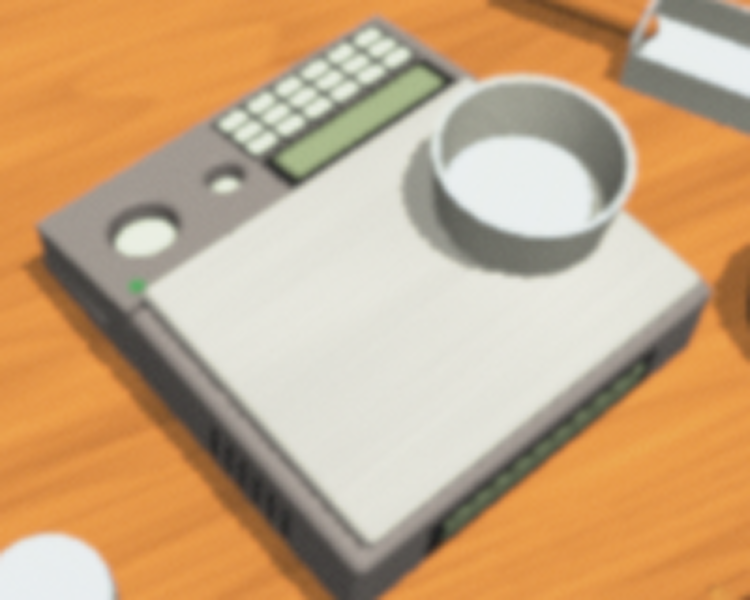

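The crop confirms it: the aluminium dish is centred at crop (170,243), the pan corners are at (85,133), (437,55), (495,318) and (135,393), the tare key is at (459,398) and the zero key at (374,417).

Run:
```python
from h import *
f=lambda x,y:((x+.5)/4-.5+200,(y+.5)/4-.5+100)
g=lambda x,y:((x+.5)/3.75-.5+210,(y+.5)/3.75-.5+190)
C=[onz('top',f(*p),.09) for p in [(85,133),(437,55),(495,318),(135,393)]]
for c in C: print(c.round(4))
print('sides',[np.linalg.norm(C[i]-C[(i+1)%4]).round(4) for i in range(4)])
m=np.mean(C,0);yd=(C[0]-C[1]+C[3]-C[2]);yaw=np.degrees(np.arctan2(-yd[0],yd[1]));xd=C[0]-C[3]+C[1]-C[2]
print('mid',m.round(4),yaw,np.degrees(np.arctan2(xd[1],xd[0])))
S=[onz('scene',g(*p),.09) for p in [(370,545),(145,290),(705,290)]]
print('scene',[s.round(4) for s in S], 'mid from diag', ((S[1]+S[2])/2).round(4), np.linalg.norm(S[0]-S[1]),np.linalg.norm(S[0]-S[2]))
print('tare',onz('top',f(459,398),.055).round(4),onz('scene',g(145,238),.055).round(4),'zero',onz('top',f(374,417),.055).round(4))
print('dish',onz('top',f(170,243),.14).round(4),onz('scene',g(532,158),.14).round(4))
a=np.radians(yaw)
R=np.array([[np.cos(a),-np.sin(a)],[np.sin(a),np.cos(a)]])
for nm,l in [('tare',(-.14-.0+.0,-.09)),]:
    o=m[:2]-R@[.045,0]; print('origin',o,'tare pred',o+R@[-.095,-.09]+0, 'key shift', R@[.2*.014,0])
    print('dish in pan frame',R.T@(onz('top',f(170,243),.14)[:2]-m[:2]))
for k,z in [('top',.1)]:
    print('jar',onz(k,(384,173),z),'tin',onz(k,(365,128),z))
```

```text
[0.6847 0.2109 0.09  ]
[ 0.743  -0.0286  0.09  ]
[ 0.5617 -0.0702  0.09  ]
[0.5065 0.1717 0.09  ]
sides [np.float64(0.2464), np.float64(0.186), np.float64(0.2481), np.float64(0.1824)]
mid [0.6239 0.071  0.09  ] 13.269740124629196 12.66165081250124
scene [array([ 0.747 , -0.0302,  0.09  ]), array([ 0.5644, -0.0715,  0.09  ]), array([0.6957, 0.2075, 0.09  ])] mid from diag [0.63  0.068 0.09 ] 0.18729387984855414 0.24313749613103278
tare [ 0.5112 -0.0482  0.055 ] [ 0.5101 -0.0495  0.055 ] zero [0.497  0.0102 0.055 ]
dish [0.5997 0.1462 0.14  ] [0.6064 0.1425 0.14  ]
origin [0.580148   0.06063047] tare pred [ 0.5083427  -0.04877244] key shift [0.00272524 0.0006427 ]
dish in pan frame [-0.00634564  0.07881707]
jar [ 0.57942578 -0.23183729  0.1       ] tin [ 0.70190812 -0.1806135   0.1       ]
```

```bash
cat >> h.py <<'E'
from scipy.spatial.transform import Rotation as Ro
def pose():
    o=sensors.get_obs();R=Ro.from_euler('xyz',o['tcp_rot'],degrees=True).as_matrix()
    T=np.eye(4);T[:3,:3]=R;T[:3,3]=o['ee_pos'];return T
def rel(p,Rt=None):
    T=pose();R=T[:3,:3]
    print('pos mm',(T[:3,3]*1000).round(1),'R cols',R.round(3).T.tolist())
    print('shift in tool axes mm',(R.T@(np.array(p)-T[:3,3])*1000).round(1))
    if Rt is not None: print('rotvec tool deg',np.degrees(Ro.from_matrix(R.T@Rt).as_rotvec()).round(2),'shift in target axes',(Rt.T@(np.array(p)-T[:3,3])*1000).round(1))
def tgt(yaw,tilt=0):  # jaw axis (tool z) along heading yaw; tool x down, tilted fwd about scale y
    a=np.radians(yaw);zx=np.array([np.cos(a),np.sin(a),0]);x=np.array([0,0,-1.]);return np.array([x,np.cross(zx,x),zx]).T
E
python3 - <<'E'
from h import *
p=[.603,.145,.22]
for y in (17,197): rel(p,tgt(y))
save('w0',vision.camera('wrist'))
E
```

```text
pos mm [ 240.5 -494.4  200.7] R cols [[-0.001, 0.001, -1.0], [0.899, 0.437, 0.0], [0.437, -0.899, -0.001]]
shift in tool axes mm [ -18.8  605.7 -416.4]
rotvec tool deg [-8.106e+01 -6.000e-02 -5.000e-02] shift in target axes [-19.3 505.4 533.6]
pos mm [ 240.5 -494.4  200.7] R cols [[-0.001, 0.001, -1.0], [0.899, 0.437, 0.0], [0.437, -0.899, -0.001]]
shift in tool axes mm [ -18.8  605.7 -416.4]
rotvec tool deg [ 9.894e+01 -5.000e-02  6.000e-02] shift in target axes [ -19.3 -505.4 -533.6]
```

View pics/w0.png

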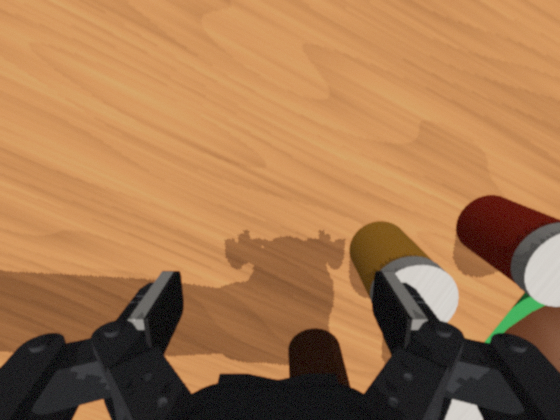

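Call:
carry_out:
  increments:
    - [-10,0,0,-15,0,0,0]
    - [-10,0,0,-15,0,0,0]
    - [-10,0,0,-10,0,0,0]
    - [-10,0,0,0,0,0,0]
    - [-10,0,0,0,0,0,0]
    - [-10,0,0,0,0,0,0]
    - [-10,0,0,0,0,0,0]
    - [-10.7,0,0,0,0,0,0]

```text
time: 1.15
ee_pos: [0.2406, -0.4945, 0.241]
tcp_rot: [95.8, 90.0, 112.8]
wrist_force: [-0.1, 0.2, -0.0]
opening: 0.0001
```

Run:
```python
from h import *
rel([.607,.133,.22],tgt(17)); print(sensors.get_obs()['q'].round(1))
```

```text
pos mm [ 240.6 -494.5  241. ] R cols [[-0.0, 0.0, -1.0], [-0.292, 0.956, 0.001], [0.956, 0.292, -0.0]]
shift in tool axes mm [ 21.2 493.1 533.8]
rotvec tool deg [-0.02 -0.   -0.03] shift in target axes [ 21.  493.  533.9]
[-64.1   6.1  15.8  99.7   0.    9. ]
```

Call:
carry_out:
  increments:
    - [0,0,0,0,35,38,0]
    - [0,0,0,0,35,38,0]
    - [0,0,0,0,35,38,0]
    - [0,0,0,0,35,38,0]
    - [0,0,0,0,35,38,0]
    - [0,0,0,0,35,38,0]
    - [0,0,0,0,35,38,0]
    - [0,0,0,0,35,38,0]
    - [0,0,0,0,35,38,0]
    - [0,0,0,0,35,38,0]
    - [0,0,0,0,35,38,0]
    - [0,0,0,0,35,38,0]

```text
time: 2.65
ee_pos: [0.5578, 0.0401, 0.2411]
tcp_rot: [-165.3, 90.0, -148.7]
wrist_force: [0.2, -0.6, 1.1]
opening: 0.0001
```

Run:
```python
from h import *
rel([.607,.133,.22],tgt(17)); print(sensors.get_obs()['q'].round(1))
```

```text
pos mm [557.8  40.1 241.1] R cols [[-0.0, -0.0, -1.0], [-0.287, 0.958, -0.0], [0.958, 0.287, -0.0]]
shift in tool axes mm [21.1 74.9 73.7]
rotvec tool deg [-0.35 -0.01  0.  ] shift in target axes [21.1 74.5 74.2]
[ 4.1  7.4 17.2 99.8 -0.  77.5]
```

Call:
carry_out:
  increments:
    - [0,0,0,5,37,37,0]
    - [0,0,0,5,37,37,0]
    - [0,0,0,0,0,0,0]
    - [0,0,0,0,0,0,0]

```text
time: 3.15
ee_pos: [0.6067, 0.1304, 0.2309]
tcp_rot: [-171.7, 89.9, -155.0]
wrist_force: [-1.3, 0.1, -0.8]
opening: 0.0001
```

Run:
```python
from h import *
rel([.607,.133,.104],tgt(17))
for n in ['wrist','top','scene']: save(n+'1',vision.camera(n))
T=pose();print(proj('wrist',T[:3,3],T),proj('wrist',[.603,.145,.14],T))
im=load('top1')[100:250,200:350]; save('crop2',cv2.resize(im,None,fx=4,fy=4,interpolation=cv2.INTER_CUBIC))
```

```text
pos mm [606.7 130.4 230.9] R cols [[-0.001, -0.0, -1.0], [-0.287, 0.958, -0.0], [0.958, 0.287, -0.001]]
shift in tool axes mm [126.9   2.4   1.2]
rotvec tool deg [-0.33 -0.06  0.01] shift in target axes [126.9   2.4   1.1]
[278.70687942 248.6811171 ] [279.19013924 185.20431059]
```

View pics/wrist1.png

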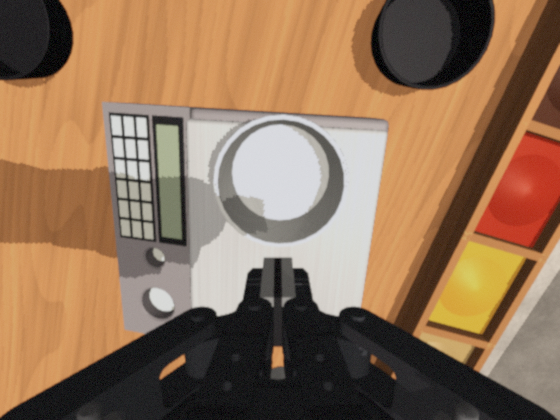

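View pics/scene1.png

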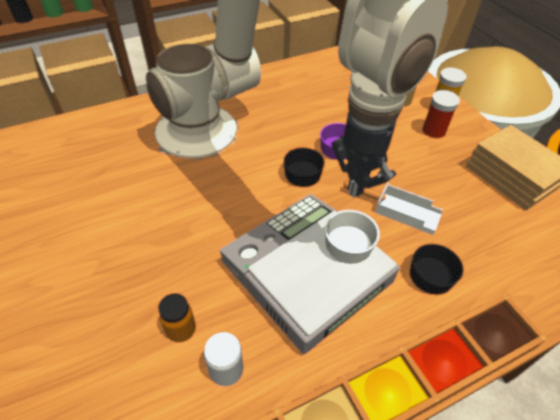

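Wrist picture: dish rim centred near (279,179), fingertip near (279,262), tare well (159,301), zero well (156,257).

Run:
```python
from h import *
T=pose()
for n,z,p in [('dishL',.14,(214,179)),('dishR',.14,(344,179)),('dishT',.14,(279,115)),('dishB',.14,(279,242)),('tare',.054,(159,301)),('zero',.054,(156,257)),('panTR',.09,(386,130)),('panTL',.09,(191,120))]:
    print(n,onz('wrist',p,z,T).round(4))
```

```text
dishL [0.5501 0.1347 0.14  ]
dishR [0.6526 0.1652 0.14  ]
dishT [0.5868 0.1983 0.14  ]
dishB [0.6174 0.0963 0.14  ]
tare [ 0.5095 -0.0557  0.054 ]
zero [0.4954 0.0021 0.054 ]
panTR [0.6872 0.2131 0.09  ]
panTL [0.5107 0.1699 0.09  ]
```

Call:
carry_out:
  increments:
    - [0,0,0,40,0,0,0]
    - [0,0,0,40,0,0,0]
    - [0,0,0,25,0,0,0]
    - [0,0,0,12,0,0,0]
    - [0,0,0,8,0,0,0]
    - [0,0,0,0,0,0,0]

```text
time: 4.05
ee_pos: [0.6071, 0.1303, 0.1068]
tcp_rot: [-2.7, 90.0, 13.9]
wrist_force: [-0.4, -0.3, 0.3]
opening: 0.0002
```

Run:
```python
from h import *
for n in ['wrist','scene']: save(n+'2',vision.camera(n))
im=load('scene2')[190:350,210:410]; save('crop3',cv2.resize(im,None,fx=3.75,fy=3.75,interpolation=cv2.INTER_CUBIC))
```

```text
(no output)
```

View pics/wrist2.png

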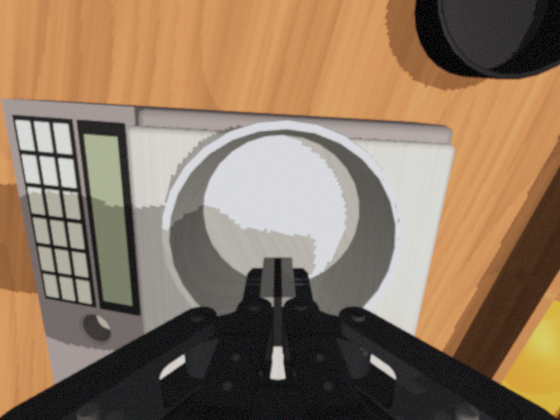

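View pics/crop3.png

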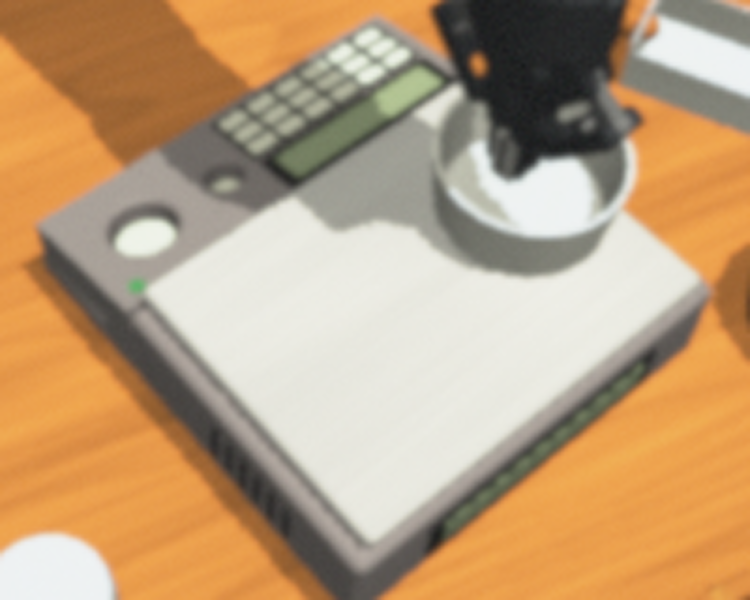

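The fingertips are inside the dish, clear of floor and walls (tip at about (278,262) in the wrist picture). Now I'll drag it gently toward -y of the tool.

Call:
carry_out:
  increments:
    - [0,0,0,0,-3,0,0]
    - [0,0,0,0,-3,0,0]
    - [0,0,0,0,-3,0,0]
    - [0,0,0,0,-3,0,0]
    - [0,0,0,0,-3,0,0]
    - [0,0,0,0,-3,0,0]
    - [0,0,0,0,-4,0,0]
    - [0,0,0,0,-4,0,0]
    - [0,0,0,0,-4,0,0]
    - [0,0,0,0,-4,0,0]
    - [0,0,0,0,-4,0,0]
    - [0,0,0,0,-2,0,0]

```text
time: 5.65
ee_pos: [0.6184, 0.0919, 0.1063]
tcp_rot: [164.8, 90.0, -178.5]
wrist_force: [-0.8, 0.7, 0.5]
opening: 0.0002
```

Run:
```python
from h import *
for n in ['wrist','top']: save(n+'3',vision.camera(n))
im=load('top3')[100:250,200:350]; save('crop4',cv2.resize(im,None,fx=4,fy=4,interpolation=cv2.INTER_CUBIC))
```

```text
(no output)
```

View pics/wrist3.png

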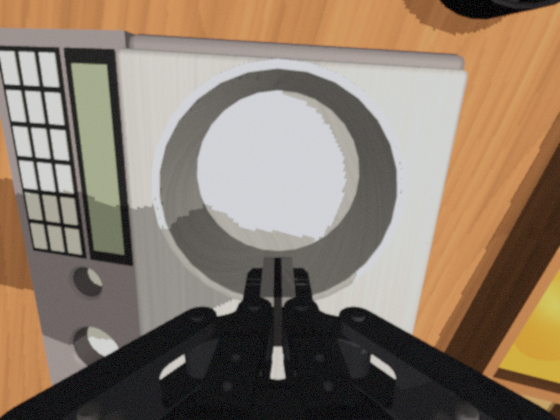

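View pics/crop4.png

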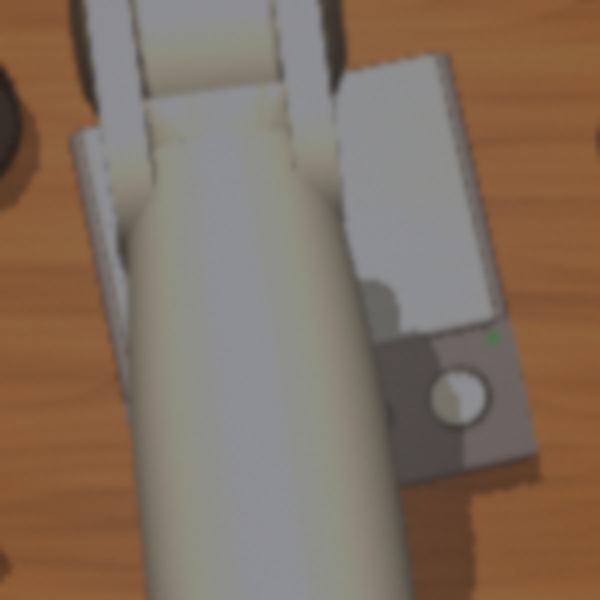

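Run:
```python
from h import *
T=pose()
L,R,t=[onz('wrist',p,.14,T) for p in [(153,188),(405,188),(279,59)]]
print(L,R,t,np.linalg.norm(L-R)); u=T[:2,1]; print('c from L/R',(L+R)/2,'c from top',t[:2]-u*.056)
```

```text
[0.55326539 0.11825681 0.14      ] [0.65835705 0.14968131 0.14      ] [0.5910059  0.18312753 0.14      ] 0.10968936686702861
c from L/R [0.60581122 0.13396906 0.14      ] c from top [0.60703237 0.1294698 ]
```

The dish is following: rim centre is now near (0.607,0.130), which is on the line I want.

Call:
carry_out:
  increments:
    - [0,0,0,0,-3,0,0]
    - [0,0,0,0,-4,0,0]
    - [0,0,0,0,-5,0,0]
    - [0,0,0,0,-5,0,0]
    - [0,0,0,0,-5,0,0]
    - [0,0,0,0,-5,0,0]
    - [0,0,0,0,-5,0,0]
    - [0,0,0,0,-5,0,0]
    - [0,0,0,0,-5,0,0]
    - [0,0,0,0,-5,0,0]
    - [0,0,0,0,-3,0,0]
    - [0,0,0,0,0,0,0]

```text
time: 7.25
ee_pos: [0.6328, 0.044, 0.1063]
tcp_rot: [-84.8, 90.0, -68.2]
wrist_force: [0.6, -0.6, -0.9]
opening: 0.0
```

Run:
```python
from h import *
for n in ['wrist','scene']: save(n+'4',vision.camera(n))
im=load('scene4')[190:350,210:410]; save('crop5',cv2.resize(im,None,fx=3.75,fy=3.75,interpolation=cv2.INTER_CUBIC))
```

```text
(no output)
```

View pics/wrist4.png

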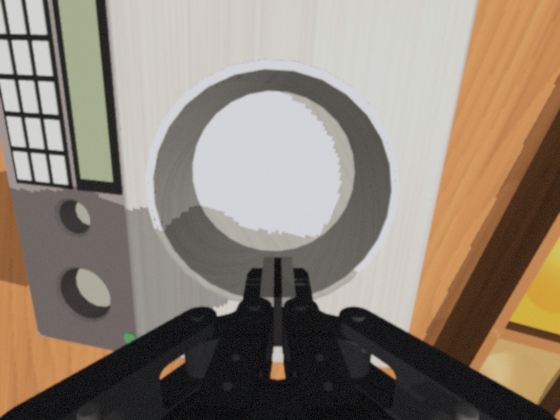

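View pics/crop5.png

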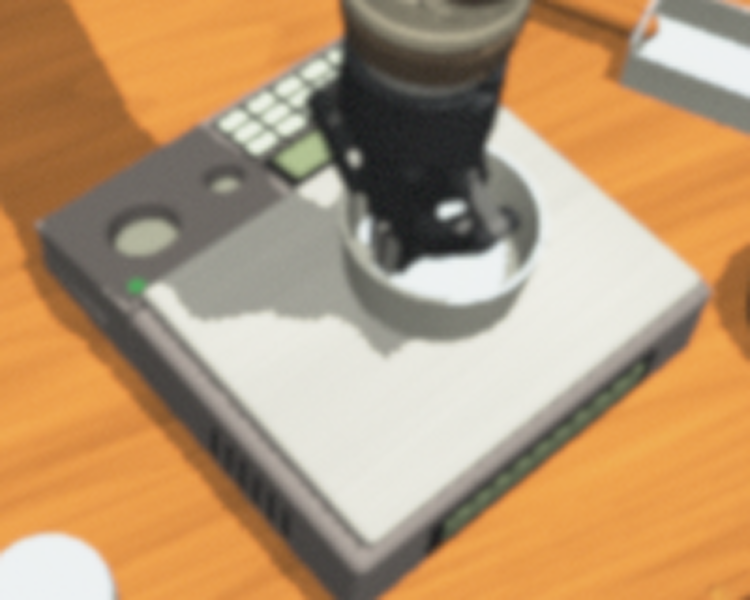

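Run:
```python
from h import *
T=pose()
L,R,t=[onz('wrist',p,.14,T) for p in [(147,188),(398,188),(272,60)]]
u=T[:2,1]; print('c from L/R',(L+R)/2,np.linalg.norm(L-R),'c from top',t[:2]-u*.056)
a=np.radians(13);ex=np.array([np.cos(a),np.sin(a)]);ey=np.array([-ex[1],ex[0]]);m=np.array([.626,.070])
f=lambda p:(np.array([ex@(p[:2]-m),ey@(p[:2]-m)])*1000).round(1)
print('dish in pan',f((L+R)/2),f(t[:2]-u*.056))
for p in [(109,20),(127,220),(134,330),(477,10),(447,190),(425,310)]: print('edge',p,f(onz('wrist',p,.09,T)))
# scene rim centre
g=lambda x,y:((x+.5)/3.75-.5+210,(y+.5)/3.75-.5+190)
for p in [(340,225),(545,225)]: print(f(onz('scene',g(*p),.14)))
```

```text
c from L/R [0.61737895 0.0854064  0.14      ] 0.1093023101614362 c from top [0.61880259 0.08062126]
dish in pan [-4.9 17. ] [-4.6 12. ]
edge (109, 20) [-93.4  87.4]
edge (127, 220) [-92.3 -20.8]
edge (134, 330) [ -93.5 -100.7]
edge (477, 10) [ 93.  103.9]
edge (447, 190) [98.5 10.2]
edge (425, 310) [102.  -72.3]
[-33.9 -36.8]
[33.3 48.8]
```

Call:
carry_out:
  increments:
    - [0,0,0,0,-2,0,0]
    - [0,0,0,0,-3,0,0]
    - [0,0,0,0,-4,0,0]
    - [0,0,0,0,-3,0,0]
    - [0,0,0,0,-1,0,0]
    - [0,0,0,0,0,0,0]
    - [0,0,0,0,8,0,0]
    - [0,0,0,0,12,0,0]
    - [0,0,0,0,15,0,0]
    - [0,0,0,-20,0,0,0]
    - [0,0,0,-50,0,0,0]
    - [0,0,0,-50,0,0,0]

```text
time: 8.85
ee_pos: [0.6257, 0.0665, 0.2276]
tcp_rot: [165.7, 90.0, -177.6]
wrist_force: [1.9, 0.6, 0.5]
opening: 0.0
```

Call:
carry_out:
  increments:
    - [0,0,0,0,-40,0,0]
    - [0,0,0,0,-60,0,0]
    - [0,0,0,0,-60,0,0]
    - [0,0,0,0,-60,0,0]
    - [0,0,0,0,-40,0,0]
    - [0,0,0,0,0,0,0]

```text
time: 9.6
ee_pos: [0.7012, -0.1858, 0.2246]
tcp_rot: [156.9, 89.9, 173.4]
wrist_force: [0.1, 0.6, -0.6]
opening: -0.0
```

Run:
```python
from h import *
for n in ['wrist','top','scene']: save(n+'5',vision.camera(n))
im=load('top5')[100:250,200:350]; save('crop6',cv2.resize(im,None,fx=4,fy=4,interpolation=cv2.INTER_CUBIC))
im=load('scene5')[190:350,210:410]; save('crop7',cv2.resize(im,None,fx=3.75,fy=3.75,interpolation=cv2.INTER_CUBIC))
```

```text
(no output)
```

View pics/crop6.png

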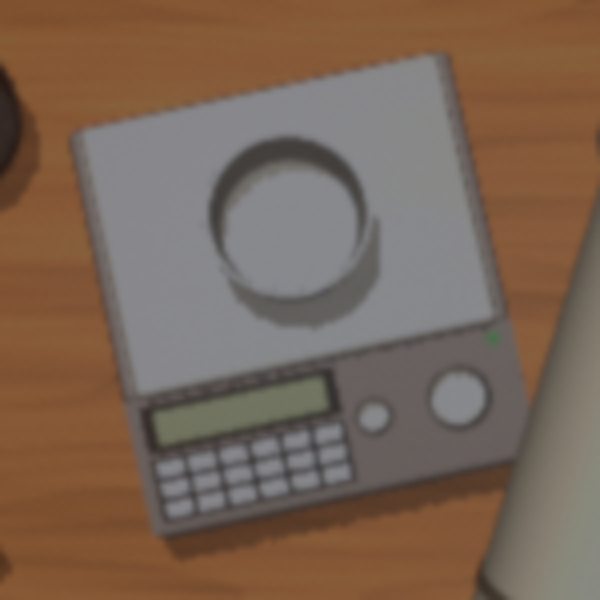

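View pics/crop7.png

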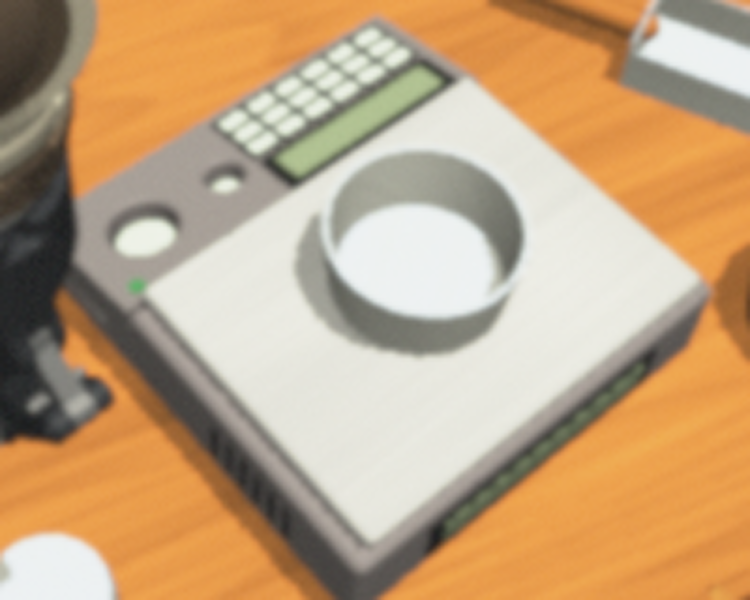

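View pics/wrist5.png

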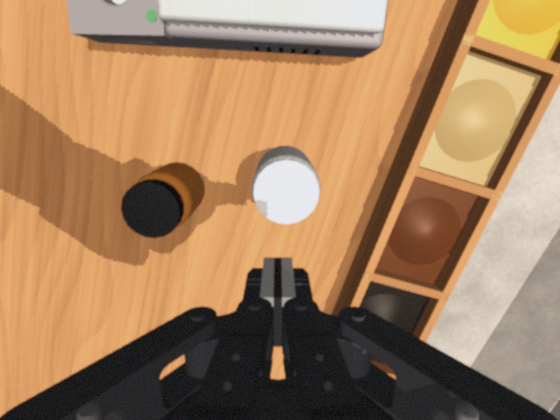

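Run:
```python
from h import *
f=lambda x,y:((x+.5)/4-.5+200,(y+.5)/4-.5+100)
g=lambda x,y:((x+.5)/3.75-.5+210,(y+.5)/3.75-.5+190)
im=load('top5');
a=np.radians(13);ex=np.array([np.cos(a),np.sin(a)]);ey=np.array([-ex[1],ex[0]])
C=np.mean([onz('top',f(*p),.09) for p in [(85,133),(437,55),(495,318),(135,393)]],0)
d=onz('top',f(289,218),.14);print(C,d,[(ex@(d-C)[:2])*1e3,(ey@(d-C)[:2])*1e3])
S=[onz('scene',g(*p),.09) for p in [(370,545),(145,288),(705,288),(467,78)]]
m=np.mean(S,0);print([s.round(4) for s in S],m)
for q in [(424,237)]:
    d=onz('scene',g(*q),.14);print(d,[(ex@(d-m)[:2])*1e3,(ey@(d-m)[:2])*1e3])
# foot: bottom of dish in top interior etc
print(pose()[:3,3])
```

```text
[0.62394651 0.07095958 0.09      ] [0.61759198 0.06862261 0.14      ] [np.float64(-6.717377429000558), np.float64(-0.8476210097407059)]
[array([ 0.747 , -0.0302,  0.09  ]), array([ 0.5632, -0.071 ,  0.09  ]), array([0.6946, 0.2082, 0.09  ]), array([0.5078, 0.1662, 0.09  ])] [0.62813927 0.06832322 0.09      ]
[0.62686121 0.06301021 0.14      ] [np.float64(-2.440473700263884), np.float64(-4.889341511680125)]
[ 0.70092362 -0.18236391  0.2264216 ]
```

The dish is now about 4–7 mm short in x and within a few mm in y, with the top view giving (-6.7,-0.8) mm and the scene view (-2.4,-4.9). One small correction toward +x from inside the dish is worth making.

Run:
```python
from h import *
rel([.628,.069,.107],tgt(13))
```

```text
pos mm [ 700.9 -182.4  226.4] R cols [[-0.0, 0.0, -1.0], [-0.287, 0.958, 0.0], [0.958, 0.287, 0.0]]
shift in tool axes mm [119.5 261.7   2.3]
rotvec tool deg [ 3.69  0.   -0.01] shift in target axes [119.4 261.3 -14.5]
```

Call:
carry_out:
  increments:
    - [0,0,0,0,40,0,0]
    - [0,0,0,0,55,0,0]
    - [0,0,0,0,55,0,0]
    - [0,0,0,0,55,0,0]
    - [0,0,0,0,40,2,0]
    - [0,0,0,0,17,0,0]
    - [3.7,0,0,0,0,0,0]
    - [0,0,0,0,0,0,0]

```text
time: 10.75
ee_pos: [0.6274, 0.0684, 0.2267]
tcp_rot: [-17.7, 90.0, -4.6]
wrist_force: [0.4, -0.2, -0.0]
opening: 0.0002
```

Run:
```python
from h import *
rel([.628,.069,.107],tgt(13))
```

```text
pos mm [627.4  68.4 226.7] R cols [[0.001, -0.0, -1.0], [-0.225, 0.974, -0.0], [0.974, 0.225, 0.001]]
shift in tool axes mm [119.7   0.5   0.6]
rotvec tool deg [0.02 0.03 0.01] shift in target axes [119.7   0.4   0.7]
```

Call:
carry_out:
  increments:
    - [0,0,0,45,0,0,0]
    - [0,0,0,40,0,0,0]
    - [0,0,0,20,0,0,0]
    - [0,0,0,10,0,0,0]
    - [0,0,0,5,0,0,0]
    - [0,0,0,0,0,10,0]
    - [0,0,0,0,0,10,0]
    - [0,0,0,0,0,6,0]
    - [0,0,0,0,0,3,0]
    - [0,0,0,0,0,3,0]
    - [0,0,0,0,0,3,0]
    - [0,0,0,0,0,0,0]

```text
time: 12.25
ee_pos: [0.6619, 0.0757, 0.1063]
tcp_rot: [-162.5, 90.0, -149.5]
wrist_force: [0.9, 0.6, 0.0]
opening: -0.0001
```

Run:
```python
from h import *
for n in ['wrist']: save(n+'6',vision.camera(n))
```

```text
(no output)
```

View pics/wrist6.png

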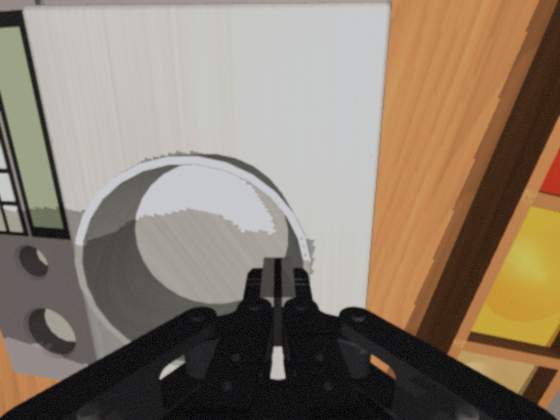

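Run:
```python
from h import *
T=pose();X=T[:2,2];Y=T[:2,1]
for p,z in [((76,262),.14),((311,262),.14),((192,157),.14),((30,12),.09),((70,237),.09),((92,350),.09),((388,8),.09),((373,230),.09),((210,8),.09)]:
    q=onz('wrist',p,z,T)[:2]-[.626,.070];print(p,(X@q*1e3).round(1),(Y@q*1e3).round(1))
```

```text
(76, 262) -58.8 5.8
(311, 262) 51.1 5.8
(192, 157) -0.7 54.8
(30, 12) -90.1 120.8
(70, 237) -93.2 -2.0
(92, 350) -94.1 -87.0
(388, 8) 91.3 122.7
(373, 230) 94.4 2.7
(210, 8) 1.3 122.7
```

Call:
carry_out:
  increments:
    - [0,0,0,0,0,1.5,0]
    - [0,0,0,0,0,1.5,0]
    - [0,0,0,0,0,0,0]
    - [0,0,0,0,0,-6,0]
    - [0,0,0,0,0,-12,0]
    - [0,0,0,0,0,-16,0]
    - [0,0,0,-20,0,0,0]
    - [0,0,0,-50,0,0,0]
    - [0,0,0,-40,0,0,0]
    - [0,0,0,0,0,0,0]

```text
time: 13.55
ee_pos: [0.6325, 0.0688, 0.2202]
tcp_rot: [-6.8, 89.7, 6.2]
wrist_force: [0.4, 0.0, -0.5]
opening: -0.0002
```

Run:
```python
from h import *
a=np.radians(13);t=.2
S=Ro.from_euler('z',13,degrees=True).as_matrix()
n=S@np.array([-np.sin(t),0,np.cos(t)]); x=-n
z=S@np.array([0,-1.,0])   # jaw along scale -y  (or +y)
for z in (z,-z):
    R=np.array([x,np.cross(z,x),z]).T
    key=np.array([.511,-.049,.0543])
    rel(key+.06*n,R)
print(sensors.get_obs()['q'].round(1))
```

```text
pos mm [632.5  68.8 220.2] R cols [[0.006, 0.001, -1.0], [-0.224, 0.975, -0.001], [0.975, 0.224, 0.006]]
shift in tool axes mm [ 106.3  -87.5 -157.3]
rotvec tool deg [89.64 -8.7   8.77] shift in target axes [  73.8 -175.    87.5]
pos mm [632.5  68.8 220.2] R cols [[0.006, 0.001, -1.0], [-0.224, 0.975, -0.001], [0.975, 0.224, 0.006]]
shift in tool axes mm [ 106.3  -87.5 -157.3]
rotvec tool deg [-89.74  -8.77  -8.7 ] shift in target axes [ 73.8 175.  -87.5]
[ 6.2 17.6 26.9 98.9 -0.  83.3]
```

Call:
carry_out:
  increments:
    - [0,0,0,0,-22,-40,0]
    - [0,0,0,0,-22,-40,0]
    - [0,0,0,0,-22,-40,0]
    - [0,0,0,0,-20,-35,0]
    - [-10,0,0,0,0,0,0]
    - [-10,0,0,0,0,0,0]
    - [-10,0,0,0,0,0,0]
    - [-10,0,0,0,0,0,0]
    - [-10,0,0,0,0,0,0]
    - [-10,0,0,0,0,0,0]
    - [-10,0,0,0,0,0,0]
    - [-10,0,0,0,0,0,0]

```text
time: 15.05
ee_pos: [0.4992, -0.0497, 0.2151]
tcp_rot: [81.8, 89.9, 175.1]
wrist_force: [-0.1, 0.6, 0.6]
opening: -0.0007
```

Call:
carry_out:
  increments:
    - [-10,0,0,0,0,0,0]
    - [0,0,-5.7,0,0,0,0]
    - [0,0,-5.7,0,0,0,0]
    - [0,0,0,0,0,0,0]

```text
time: 15.55
ee_pos: [0.4983, -0.05, 0.2158]
tcp_rot: [-90.1, 78.6, 12.8]
wrist_force: [0.5, -0.0, 0.4]
opening: 0.0005
```

```bash
cat >> h.py <<'E'
S=Ro.from_euler('z',13,degrees=True).as_matrix();_t=.2
N=S@np.array([-np.sin(_t),0,np.cos(_t)])
RK=np.array([-N,np.cross(S@np.array([0,1.,0]),-N),S@np.array([0,1.,0])]).T
E
python3 - <<'E'
from h import *
key=np.array([.511,-.049,.0543])
rel(key+.06*N,RK)
for n in ['wrist','scene','top']: save(n+'7',vision.camera(n))
T=pose();print(proj('wrist',key,T))
im=load('top7')[100:250,200:350]; save('crop8',cv2.resize(im,None,fx=4,fy=4,interpolation=cv2.INTER_CUBIC))
E
```

```text
pos mm [498.3 -50.  215.8] R cols [[0.193, 0.044, -0.98], [-0.955, -0.219, -0.198], [-0.223, 0.975, -0.0]]
shift in tool axes mm [100.8  19.6  -1.9]
rotvec tool deg [-0.1  -0.03 -0.04] shift in target axes [100.8  19.7  -1.9]
[275.61652441 165.96153225]
```

View pics/wrist7.png

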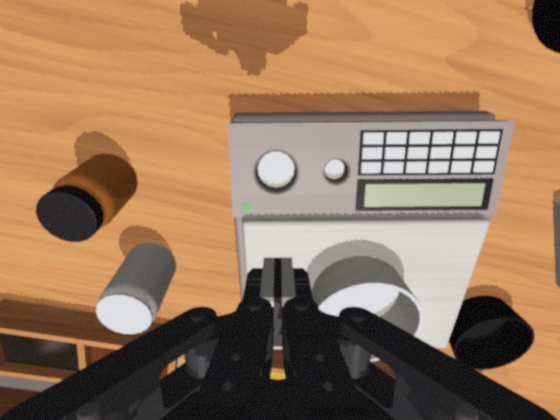

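View pics/scene7.png

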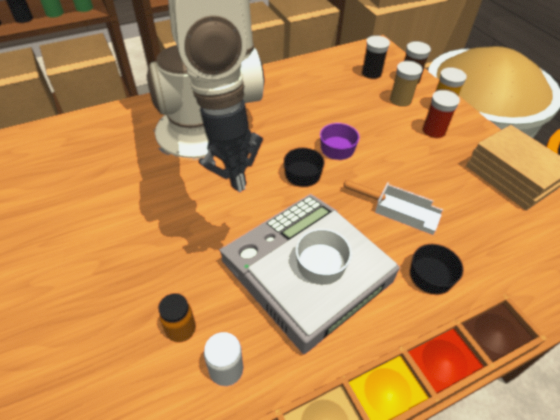

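View pics/crop8.png

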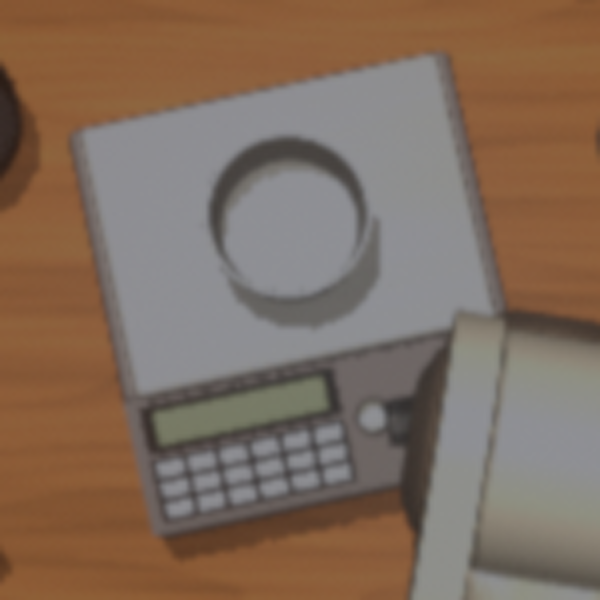

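Run:
```python
from h import *
def box(n):
    A=load(n)[128:180,245:300].astype(np.float32).mean(2);return A
a,b=box('top5'),box('top7')
print(np.abs(a-b).max(), cv2.phaseCorrelate(a,b,cv2.createHanningWindow(a.shape[::-1],cv2.CV_32F)))
A=load('scene7')[190:350,210:410];save('crop9',cv2.resize(A,None,fx=3.75,fy=3.75,interpolation=cv2.INTER_CUBIC))
```

```text
8.0 ((-0.00915605443269385, 0.0013266816560317807), 0.9490185805308966)
```

View pics/crop9.png

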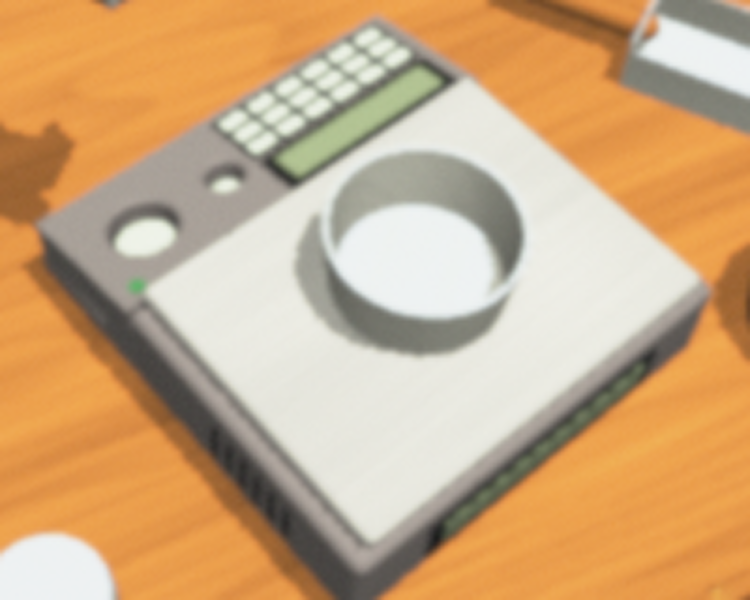

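Run:
```python
from h import *
A=load('top7')[125:182,235:315]
A=cv2.convertScaleAbs(A,alpha=1.8,beta=-60)
save('z1',cv2.resize(A,None,fx=10,fy=10,interpolation=cv2.INTER_CUBIC))
A=load('scene7')[222:290,285:365]
A=cv2.convertScaleAbs(A,alpha=1.3,beta=-70)
save('z2',cv2.resize(A,None,fx=8,fy=8,interpolation=cv2.INTER_CUBIC))
```

```text
(no output)
```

View pics/z1.png

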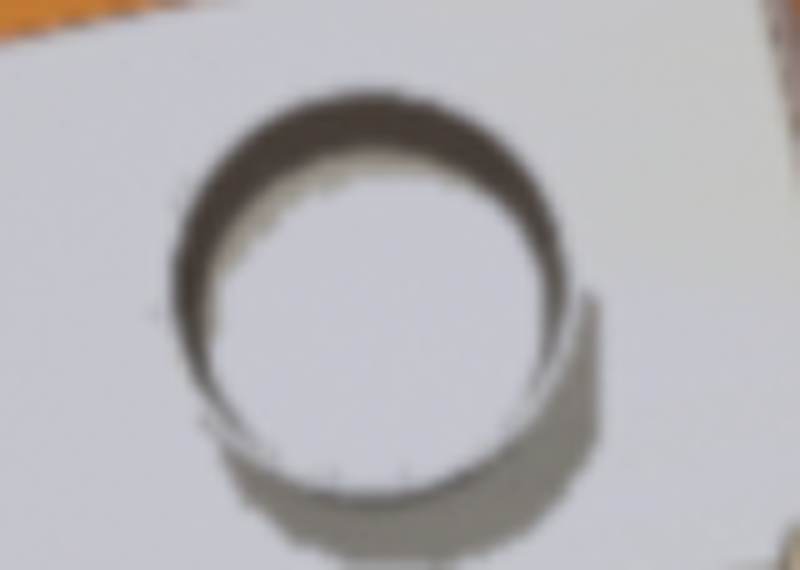

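View pics/z2.png

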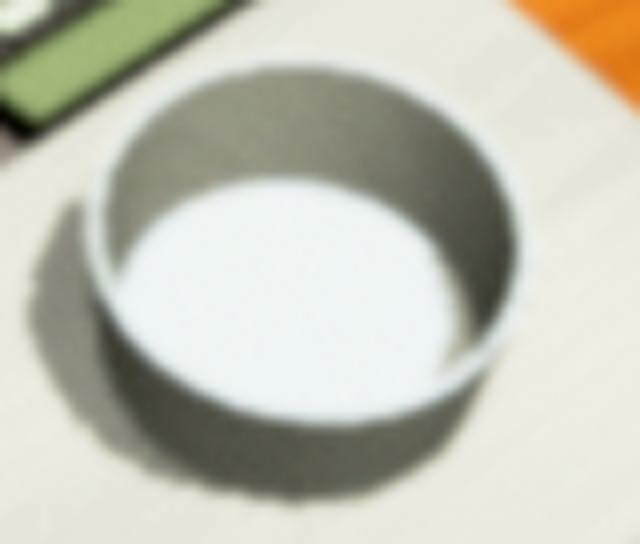

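Run:
```python
from h import *
from scipy.optimize import least_squares as ls
ex,ey=S[:2,0],S[:2,1]
th=np.linspace(0,2*np.pi,181)
def circ(n,c,r,z=.14): return np.array([proj(n,[c[0]+r*np.cos(t),c[1]+r*np.sin(t),z]) for t in th])
# extents: top inner circle left,right,top ; scene outer circle L,R,T,B
def ft(c):
    P=circ('top',c,.052);return [P[:,0].min()-(235+17.5-.45),P[:,0].max()-(235+56.7-.45),P[:,1].min()-(125+9-.45)]
def fs(c):
    P=circ('scene',c,.056);return [P[:,0].min()-(285+83/8-.44),P[:,0].max()-(285+525/8-.44),P[:,1].min()-(222+48/8-.44),P[:,1].max()-(222+425/8-.44)]
for n,fn,m in [('top',ft,[.6239,.0710]),('scene',fs,[.6281,.0683])]:
    r=ls(fn,[.62,.068]);d=(r.x-m)*1e3;print(n,r.x.round(4),r.fun.round(2),'in pan',(ex@d).round(1),(ey@d).round(1))
```

```text
top [0.6206 0.0693] [-0.23  0.23 -0.  ] in pan -3.6 -0.9Traceback (most recent call last):
  File "<stdin>", line 12, in <module>
    return func(*args, **kwargs)
    result = trf(vector_fun.fun, vector_fun.jac, x0, f0, J0, lb, ub, ftol, xtol,
                 gtol, max_nfev, x_scale, loss_function, tr_solver,
                 tr_options.copy(), verbose, callback=callback_wrapped)
    return trf_no_bounds(
        fun, jac, x0, f0, J0, ftol, xtol, gtol, max_nfev, x_scale,
        loss_function, tr_solver, tr_options, verbose, callback=callback)
    J = jac(x)
    self._update_jac()
    ~~~~~~~~~~~~~~~~^^
    self.J = self.jac_wrapped(xp_copy(self.x), f0=self.f)
             ~~~~~~~~~~~~~~~~^^^^^^^^^^^^^^^^^^^^^^^^^^^^
    J, dct = approx_derivative(
             ~~~~~~~~~~~~~~~~~^
        self.fun,
        ^^^^^^^^^
    ...<2 lines>...
        **self.finite_diff_options,
        ^^^^^^^^^^^^^^^^^^^^^^^^^^^
    )
    ^
    J, _nfev = _dense_difference(fun_wrapped, x0, f0, h,
               ~~~~~~~~~~~~~~~~~^^^^^^^^^^^^^^^^^^^^^^^^
                             use_one_sided, method,
                             ^^^^^^^^^^^^^^^^^^^^^^
                             mf)
                             ^^^
    df = [f_eval - f0 for f_eval in f_evals]
                                    ^^^^^^^
    f = np.atleast_1d(self.fun(x, *self.args, **self.kwargs))
                      ~~~~~~~~^^^^^^^^^^^^^^^^^^^^^^^^^^^^^^
    return np.atleast_1d(self.fun(x))
                         ~~~~~~~~^^^
    return self.f(x, *self.args, **self.kwargs)
           ~~~~~~^^^^^^^^^^^^^^^^^^^^^^^^^^^^^^
  File "<stdin>", line 10, in fs
  File "<stdin>", line 5, in circ
  File "h.py", line 15, in proj
    c=vision.calibration(name);K=np.array(c['camera_matrix'])
ValueError: time passes only in moves, steps and waits
```

Re-measuring against the inner rim puts the dish about (-3.6,-0.9) mm from the pan's middle, so I'll leave it there. In the wrist picture the tare key is at (276,168), against a prediction of (275.6,166). The zero key is at (335,169), well to the side.

Run:
```python
from h import *
A=load('wrist7')[130:210,230:350];save('z3',cv2.resize(A,None,fx=6,fy=6,interpolation=cv2.INTER_CUBIC))
T=pose();k=onz('wrist',(276,168.5),.0543,T);print(k.round(4)); rel([.511,-.049,.0543]+.03*N,RK)
```

```text
[ 0.5136 -0.048   0.0543]
pos mm [499.8 -49.8 215.9] R cols [[0.191, 0.044, -0.981], [-0.956, -0.22, -0.196], [-0.224, 0.975, 0.0]]
shift in tool axes mm [130.7  20.9  -1.8]
rotvec tool deg [-0.06 -0.01 -0.16] shift in target axes [130.6  21.2  -1.8]
```

View pics/z3.png

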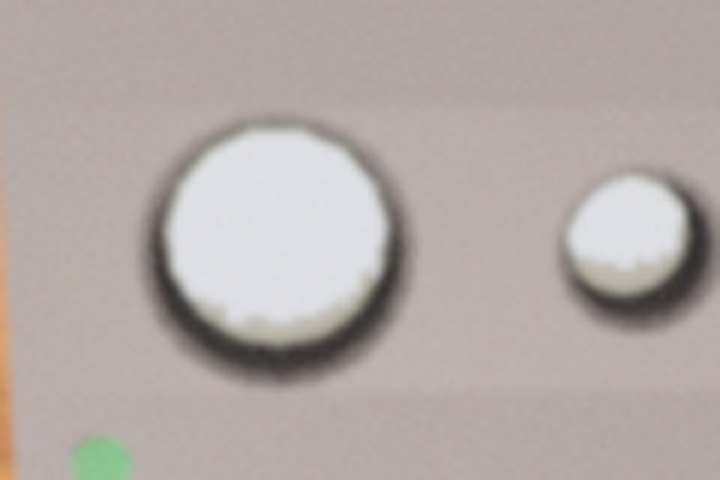

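Call:
carry_out:
  increments:
    - [0,0,0,20,10,-1,0]
    - [0,0,0,40,9.5,0,0]
    - [0,0,0,40,0,0,0]
    - [0,0,0,20,0,0,0]
    - [0,0,0,10,0,0,0]
    - [0,0,0,0,0,0,0]
    - [0,0,0,0,0,0,0]

```text
time: 16.58
ee_pos: [0.507, -0.0493, 0.086]
tcp_rot: [-90.1, 78.6, 12.8]
wrist_force: [0.0, -0.1, 1.0]
opening: -0.0001
```

Run:
```python
from h import *
T=pose();
for n in ['wrist','scene']: save(n+'8',vision.camera(n))
rel([.5125,-.0483,.0543],RK);print(proj('wrist',[.5125,-.0483,.0543],T))
A=load('wrist8')[100:320,150:400];save('z4',cv2.resize(A,None,fx=2.7,fy=2.7,interpolation=cv2.INTER_CUBIC))
A=load('scene8')[190:310,190:350];save('z5',cv2.resize(A,None,fx=5,fy=5,interpolation=cv2.INTER_CUBIC))
```

```text
pos mm [507.  -49.4  86.1] R cols [[0.194, 0.044, -0.98], [-0.955, -0.22, -0.199], [-0.224, 0.975, -0.001]]
shift in tool axes mm [32.3  0.8 -0.2]
rotvec tool deg [-0.05 -0.04  0.01] shift in target axes [32.3  0.8 -0.2]
[277.0200136 228.6141534]
```

View pics/z4.png

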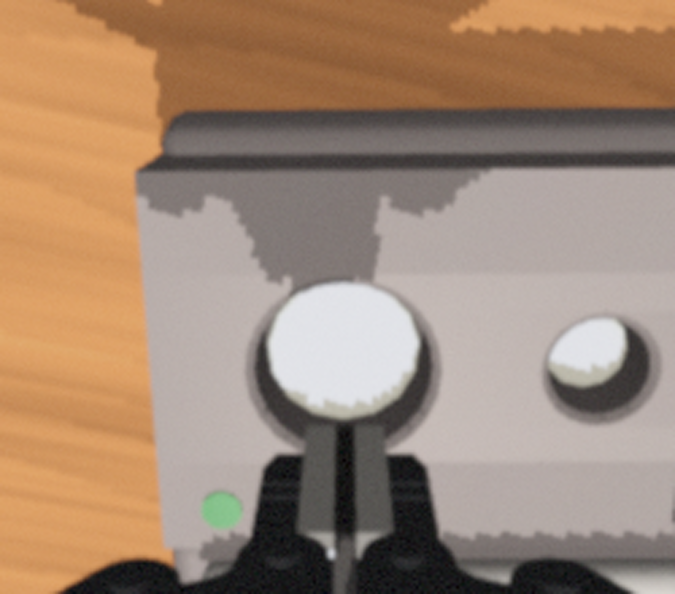

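View pics/z5.png

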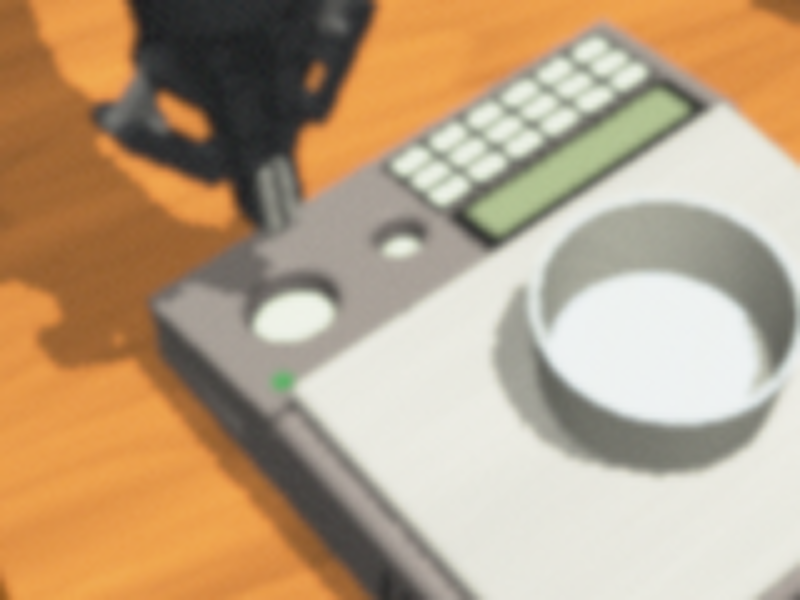

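Call:
carry_out:
  increments:
    - [0,0,0,8,0.5,0,0]
    - [0,0,0,8,0,0,0]
    - [0,0,0,6,0,0,0]
    - [0,0,0,4,0,0,0]
    - [0,0,0,4,0,0,0]
    - [0,0,0,0,0,0,0]
    - [0,0,0,0,0,0,0]

```text
time: 17.55
ee_pos: [0.5119, -0.0481, 0.0557]
tcp_rot: [-90.0, 78.6, 12.9]
wrist_force: [0.4, -0.6, -0.3]
opening: 0.0
```

Call:
carry_out:
  increments:
    - [0,0,0,2,0,0,0]
    - [0,0,0,2,0,0,0]
    - [0,0,0,0,0,0,0]

```text
time: 17.92
ee_pos: [0.5124, -0.0478, 0.0514]
tcp_rot: [-90.0, 78.6, 13.0]
wrist_force: [-1.5, -0.7, 0.8]
opening: -0.0001
```

Call:
carry_out:
  increments:
    - [0,0,0,1,0,0,0]
    - [0,0,0,1,0,0,0]
    - [0,0,0,0,0,0,0]

```text
time: 18.3
ee_pos: [0.5129, -0.0478, 0.0495]
tcp_rot: [-90.0, 78.6, 13.0]
wrist_force: [-0.2, 0.2, -0.4]
opening: 0.0
```

Call:
carry_out:
  increments:
    - [0,0,0,1,0,0,0]
    - [0,0,0,0,0,0,0]

```text
time: 18.55
ee_pos: [0.5131, -0.0477, 0.0485]
tcp_rot: [-90.0, 78.6, 13.0]
wrist_force: [0.1, -0.5, 0.2]
opening: 0.0001
```

Run:
```python
from h import *
for n in ['wrist','scene']: save(n+'9',vision.camera(n))
print([sensors.get_obs()['wrist_force'].round(2)])
A=load('wrist9')[100:320,150:400];save('z6',cv2.resize(A,None,fx=2.7,fy=2.7,interpolation=cv2.INTER_CUBIC))
A=load('scene9')[190:310,190:350];save('z7',cv2.resize(A,None,fx=5,fy=5,interpolation=cv2.INTER_CUBIC))
```

```text
[array([-0.74, -0.03, -0.14])]
```

View pics/z6.png

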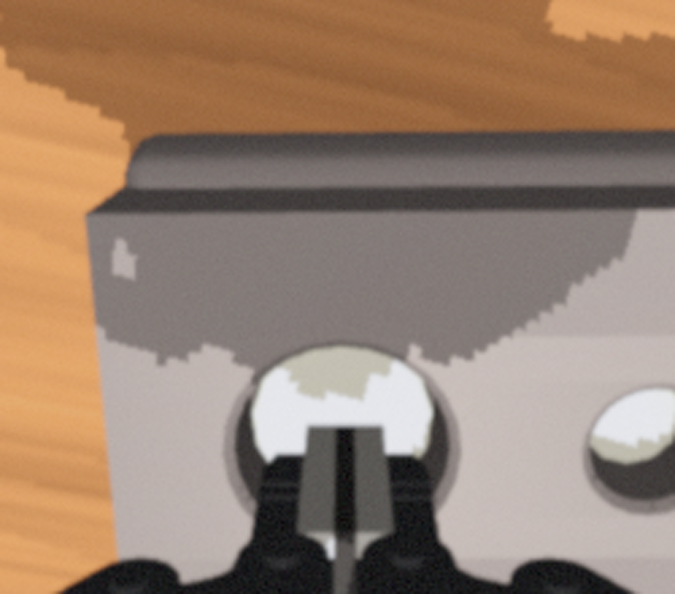

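View pics/z7.png

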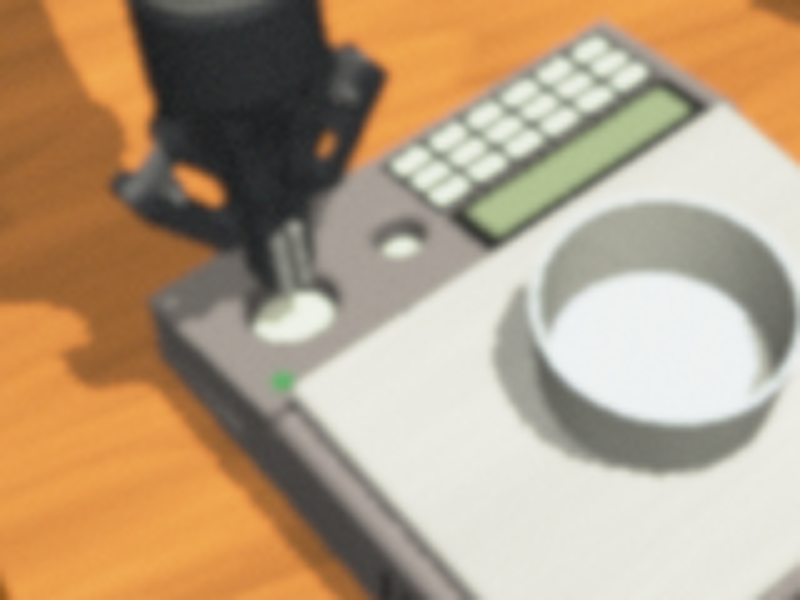

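Call:
carry_out:
  increments:
    - [0,0,0,1,0,0,0]
    - [0,0,0,1,0,0,0]
    - [0,0,0,0,0,0,0]

```text
time: 19.02
ee_pos: [0.5135, -0.0477, 0.0465]
tcp_rot: [-90.0, 78.6, 13.0]
wrist_force: [0.3, -0.4, -0.0]
opening: -0.0
```

Call:
carry_out:
  increments:
    - [0,0,0,1,0,0,0]
    - [0,0,0,1,0,0,0]
    - [0,0,0,0,0,0,0]

```text
time: 19.4
ee_pos: [0.5138, -0.0476, 0.0446]
tcp_rot: [-90.0, 78.6, 13.0]
wrist_force: [0.5, 0.1, -0.3]
opening: 0.0002
```

Run:
```python
from h import *
for n in ['wrist','scene']: save(n+'10',vision.camera(n))
print([sensors.get_obs()['wrist_force'].round(2)])
A=load('wrist10')[100:320,150:400];B=load('scene10')[215:275,215:275]
save('z8',np.hstack([cv2.resize(A,(450,396)),cv2.resize(B,(340,396),interpolation=cv2.INTER_CUBIC)]))
```

```text
[array([-0.38, -0.1 ,  0.47])]
```

View pics/z8.png

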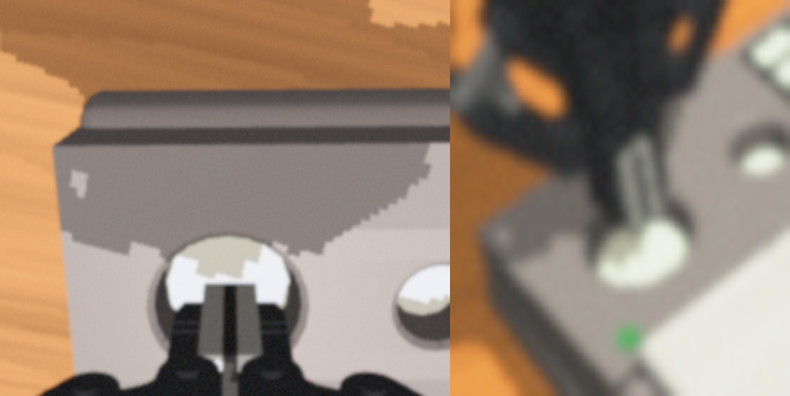

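Run:
```python
from h import *
T=pose();print(T[:3,3])
for n in('scene','wrist'):
  for s in (0,-.01,-.02): print(n,s,proj(n,T[:3,3]+s*T[:3,0],T).round(1))
print('key',proj('scene',[.5125,-.0483,.0543]).round(1),proj('wrist',[.5125,-.0483,.0543],T).round(1))
print('key-5',proj('scene',np.array([.5125,-.0483,.0543])-.005*N).round(1),proj('wrist',np.array([.5125,-.0483,.0543])-.005*N,T).round(1))
A=load('scene10')[225:285,215:275];save('z9',cv2.resize(A,(600,600),interpolation=cv2.INTER_CUBIC))
A=load('wrist10')[210:320,210:350];save('z10',cv2.resize(A,None,fx=5,fy=5,interpolation=cv2.INTER_CUBIC))
```

```text
[ 0.51388854 -0.04757648  0.04467577]
scene 0 [249.9 256.7]
scene -0.01 [249.3 253.6]
scene -0.02 [248.6 250.5]
wrist 0 [277.3 249.8]
wrist -0.01 [277.3 257.4]
wrist -0.02 [277.3 265.8]
key [249.2 253.9] [276.6 257.8]
key-5 [249.6 255.5] [276.6 254. ]
```

View pics/z9.png

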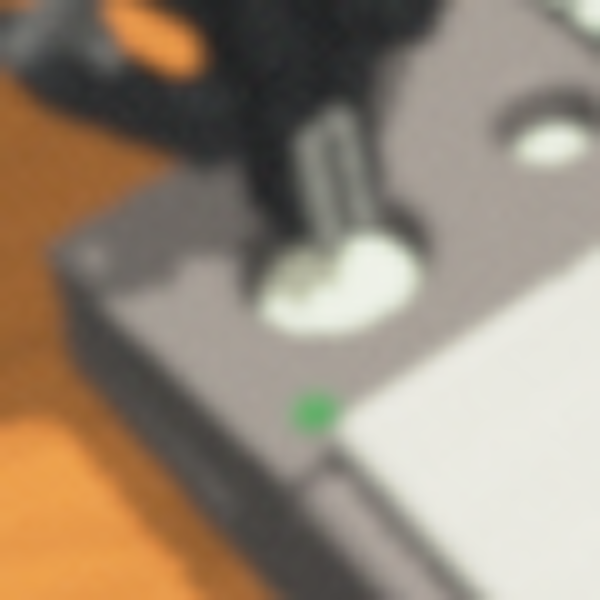

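View pics/z10.png

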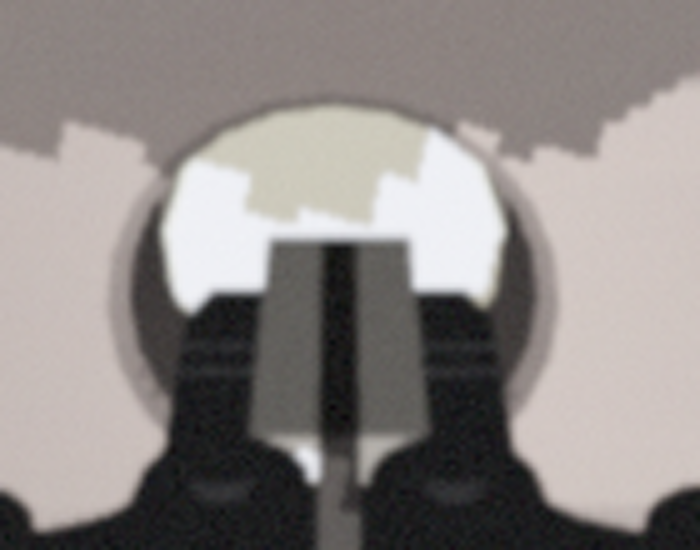

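The fingertips really end some 15–20 mm short of the reported TCP, as both pictures show the tips still above the key with no force. I'll go on down, watching the force.

Call:
carry_out:
  increments:
    - [0,0,0,2,0,0,0]
    - [0,0,0,2,0,0,0]
    - [0,0,0,1,0,0,0]
    - [0,0,0,0,0,0,0]

```text
time: 20.0
ee_pos: [0.5148, -0.0473, 0.0397]
tcp_rot: [-90.0, 78.6, 13.0]
wrist_force: [0.9, -0.1, 0.2]
opening: 0.0003
```

Call:
carry_out:
  increments:
    - [0,0,0,1,0,0,0]
    - [0,0,0,1,0,0,0]
    - [0,0,0,0,0,0,0]

```text
time: 20.38
ee_pos: [0.5152, -0.0472, 0.0378]
tcp_rot: [-90.0, 78.6, 13.0]
wrist_force: [0.2, -0.2, -0.4]
opening: -0.0001
```

Call:
carry_out:
  increments:
    - [0,0,0,1,0,0,0]
    - [0,0,0,1,0,0,0]
    - [0,0,0,0,0,0,0]

```text
time: 20.75
ee_pos: [0.5156, -0.0472, 0.0358]
tcp_rot: [-90.0, 78.6, 13.0]
wrist_force: [1.4, 0.3, -0.1]
opening: -0.0001
```

Run:
```python
from h import *
for n in ['wrist','scene']: save(n+'11',vision.camera(n))
A=load('scene11')[225:285,215:275];B=load('wrist11')[210:320,210:350]
save('z11',np.hstack([cv2.resize(A,(380,380),interpolation=cv2.INTER_CUBIC),cv2.resize(B,(420,380),interpolation=cv2.INTER_CUBIC)]))
```

```text
(no output)
```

View pics/z11.png

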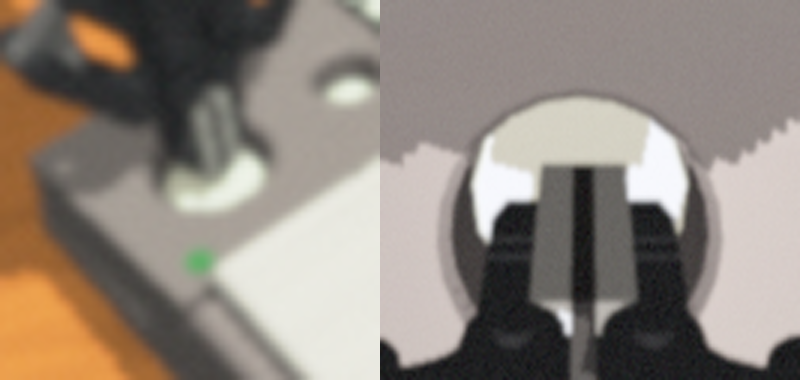

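Call:
carry_out:
  increments:
    - [0,0,0,1,0,0,0]
    - [0,0,0,1,0,0,0]
    - [0,0,0,0,0,0,0]

```text
time: 21.22
ee_pos: [0.5159, -0.0471, 0.0338]
tcp_rot: [-90.0, 78.6, 13.0]
wrist_force: [-0.1, -0.3, -0.1]
opening: 0.0
```

Call:
carry_out:
  increments:
    - [0,0,0,1,0,0,0]
    - [0,0,0,1,0,0,0]
    - [0,0,0,0,0,0,0]

```text
time: 21.6
ee_pos: [0.5164, -0.047, 0.0318]
tcp_rot: [-90.0, 78.6, 13.0]
wrist_force: [0.8, -0.2, 0.1]
opening: -0.0003
```

Call:
carry_out:
  increments:
    - [0,0,0,1,0,0,0]
    - [0,0,0,0,0,0,0]

```text
time: 21.85
ee_pos: [0.5166, -0.0469, 0.0309]
tcp_rot: [-90.0, 78.6, 12.9]
wrist_force: [-0.1, -0.0, 0.4]
opening: 0.0001
```

Call:
carry_out:
  increments:
    - [0,0,0,1,0,0,0]
    - [0,0,0,1,0,0,0]
    - [0,0,0,0,0,0,0]

```text
time: 22.22
ee_pos: [0.5169, -0.0468, 0.0289]
tcp_rot: [-90.0, 78.6, 13.0]
wrist_force: [0.1, 0.6, 0.1]
opening: -0.0002
```

Run:
```python
from h import *
for n in ['wrist','scene']: save(n+'12',vision.camera(n))
A=load('scene12')[225:285,215:275];B=load('wrist12')[210:320,210:350]
save('z12',np.hstack([cv2.resize(A,(380,380),interpolation=cv2.INTER_CUBIC),cv2.resize(B,(420,380),interpolation=cv2.INTER_CUBIC)]))
```

```text
(no output)
```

View pics/z12.png

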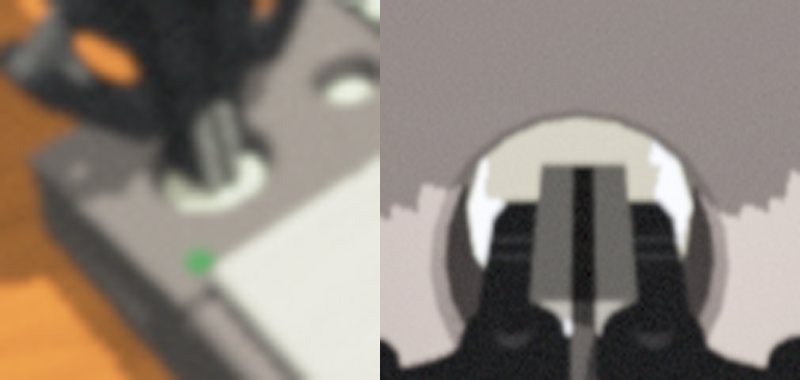

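Call:
carry_out:
  increments:
    - [0,0,0,1,0,0,0]
    - [0,0,0,1,0,0,0]

```text
time: 22.58
ee_pos: [0.5174, -0.0468, 0.027]
tcp_rot: [-90.0, 78.6, 12.9]
wrist_force: [0.6, 0.4, 0.3]
opening: 0.0002
```

Call:
carry_out:
  increments:
    - [0,0,0,1,0,0,0]
    - [0,0,0,1,0,0,0]

```text
time: 22.82
ee_pos: [0.5178, -0.0467, 0.025]
tcp_rot: [-90.0, 78.6, 12.9]
wrist_force: [0.5, -0.1, 0.2]
opening: 0.0
```

Call:
carry_out:
  increments:
    - [0,0,0,1,0,0,0]
    - [0,0,0,0,0,0,0]

```text
time: 23.08
ee_pos: [0.518, -0.0466, 0.0242]
tcp_rot: [-90.0, 78.6, 12.9]
wrist_force: [-1.0, -0.4, 1.8]
opening: 0.0001
```

Call:
carry_out:
  increments:
    - [0,0,0,1,0,0,0]
    - [0,0,0,1,0,0,0]
    - [0,0,0,0,0,0,0]

```text
time: 23.45
ee_pos: [0.5183, -0.0465, 0.0222]
tcp_rot: [-90.0, 78.6, 12.9]
wrist_force: [-2.5, 0.7, 2.3]
opening: -0.0001
```

Call:
carry_out:
  increments:
    - [0,0,0,1,0,0,0]
    - [0,0,0,1,0,0,0]
    - [0,0,0,0,0,0,0]

```text
time: 23.82
ee_pos: [0.5188, -0.0465, 0.0202]
tcp_rot: [-90.0, 78.6, 12.9]
wrist_force: [-2.6, 0.3, 3.7]
opening: -0.0001
```

Call:
carry_out:
  increments:
    - [0,0,0,1,0,0,0]
    - [0,0,0,0,0,0,0]

```text
time: 24.08
ee_pos: [0.5189, -0.0464, 0.0196]
tcp_rot: [-90.0, 78.6, 12.9]
wrist_force: [-5.3, 0.4, 7.5]
opening: 0.0001
```

Call:
carry_out:
  increments:
    - [0,0,0,0.5,0,0,0]
    - [0,0,0,0,0,0,0]

```text
time: 24.32
ee_pos: [0.5189, -0.0464, 0.0195]
tcp_rot: [-90.0, 78.6, 12.9]
wrist_force: [-8.0, 0.2, 12.1]
opening: 0.0001
```

The force profile matches the key: about 2 N at first contact, about 4.5 N some 4 mm further down, then a hard stop at about 5 mm. One look, then I retract.

Run:
```python
from h import *
for n in ['wrist','scene']: save(n+'13',vision.camera(n))
A=load('scene13')[225:285,215:275];B=load('wrist13')[210:320,210:350]
save('z13',np.hstack([cv2.resize(A,(380,380),interpolation=cv2.INTER_CUBIC),cv2.resize(B,(420,380),interpolation=cv2.INTER_CUBIC)]))
```

```text
(no output)
```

View pics/z13.png

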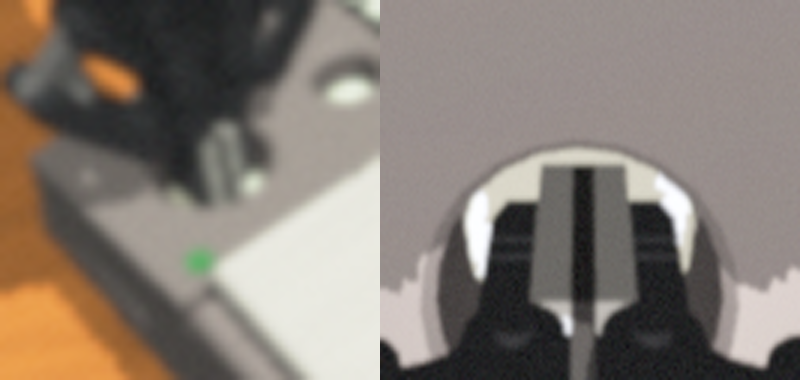

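View pics/scene13.png

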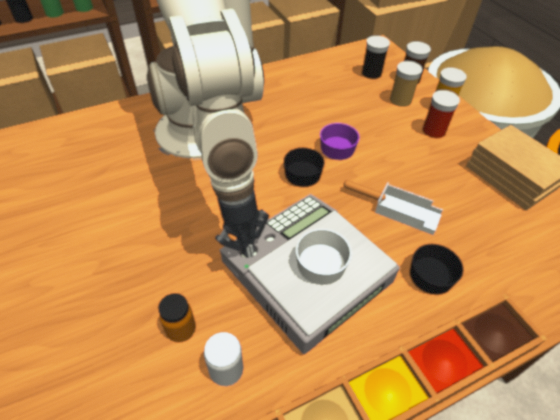

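Call:
carry_out:
  increments:
    - [0,0,0,-4,0,0,0]
    - [0,0,0,-8,0,0,0]
    - [0,0,0,-15,0,0,0]
    - [0,0,0,-30,0,0,0]
    - [0,0,0,-45,0,0,0]
    - [0,0,0,-50,0,0,0]
    - [0,0,0,-30,0,0,0]
    - [0,0,0,0,0,0,0]

```text
time: 25.42
ee_pos: [0.4847, -0.0547, 0.2007]
tcp_rot: [-90.5, 78.3, 12.4]
wrist_force: [0.7, 0.3, -0.8]
opening: 0.0
```

Run:
```python
from h import *
for n in ['wrist','scene','top']: save(n+'14',vision.camera(n))
w=cv2.createHanningWindow((55,52),cv2.CV_32F)
a,b=[load(n)[128:180,245:300].astype(np.float32).mean(2) for n in('top7','top14')]
print('dish shift px',cv2.phaseCorrelate(a,b,w))
a,b=[load(n)[220:300,285:365].astype(np.float32).mean(2) for n in('scene7','scene14')]
print(cv2.phaseCorrelate(a,b,cv2.createHanningWindow((80,80),cv2.CV_32F)))
A=load('wrist14')[100:240,180:380];B=load('scene14')[190:310,190:350]
save('z14',np.hstack([cv2.resize(A,(400,300)),cv2.resize(B,(400,300),interpolation=cv2.INTER_CUBIC)]))
```

```text
dish shift px ((0.0453835134414895, 0.004671991765935246), 0.9174982173943226)
((-0.014249142727443598, -0.03720032920545435), 0.8683702379465104)
```

View pics/z14.png

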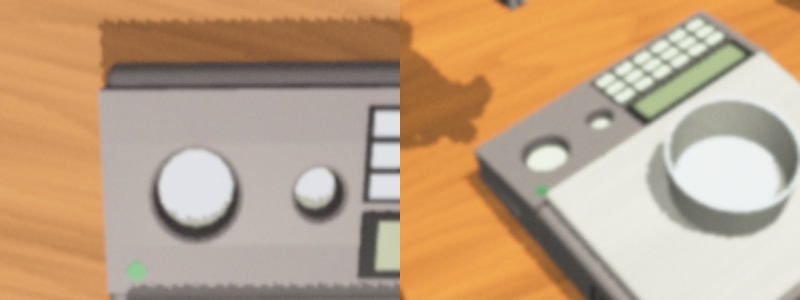

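View pics/scene14.png

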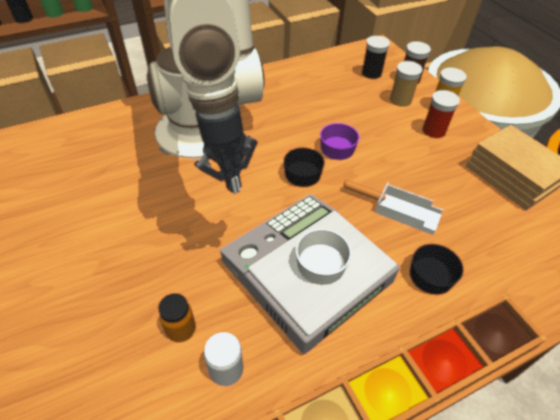

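```bash
python3 -c "
from h import *
print(sensors.get_obs()['time'],job_done())"
```

```text
the job is handed in; nothing more can be done
25.575 None
```

The dish is near the middle of the pan and the tare key was pressed right down and sprang back. I handed the job in at 25.6 s.

- **Dish:** I slid it with shut fingertips from inside, never lifting it, and let go. The last measurement put it about 4 mm short of the middle in x and 1 mm off in y, good to a few mm. The cameras disagreed: the first top reading gave (-6.7, -0.8) mm and the scene view (-2.4, -4.9) mm. A small extra push in +x did not reach the wall, so the dish did not move and I left it there.
- **Tare key:** The force rose from about 2 N to about 4 N over 4 mm, then hit a hard stop at about 5 mm of travel, 12 N vertically (about 14 N in all). About 8 N of that was sideways, more than the key's tilt explains, and I did not find out why. After I withdrew, the pictures show the key back up, and the dish did not shift (under 0.1 pixel).
- **Fingertip position:** The fingertips made contact about 30 mm short of the reported TCP. I therefore went by force and pictures rather than the TCP height. During the slide the tips were probably near the top of the dish wall.
- **Left alone:** I kept clear of the zero key, and it looks unpressed. The jar, tin and scoop look unmoved in the last scene picture, though I only judged that by eye. Nothing was touched at hand-in.

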